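# Roll the rolling pin clear along the dough board's rails

## Robot

A 7-joint arm with a two-finger parallel gripper is mounted at the origin on the work surface. World frame = base frame: x ahead of the robot, y to its left, z up, the work surface at z = 0. Lengths are in m, angles in rad, forces in N, time in s.
With the tool pointing down it reaches from about 0.35 to 0.9 m from the base axis. Payload 7.2 kg.
Tool frame: the origin (TCP) lies on the front face of the gripper's body, between the roots of the fingers; the fingertips stand 80 mm ahead of it and the grasp point (between the pads) lies 61 mm ahead of it; z points along the fingers, y is the line along which they close (so a half turn about z gives the same grasp; the last joint's range is limited). The gripper opens to 88 mm and grips with 3 to 60 N. Pads are 20 mm wide; open, the fingers measure 115 mm over their backs; the gripper's body (75 mm by 178 mm) begins 61 mm behind the grasp point.
Start: joints at [-1.406, 0.411, -0.013, 1.596, 0.006, 1.134, -0.082], TCP at [0.144, 0.608, 0.303] pointing down, gripper open.
Joint ranges: [-2.95, 2.95], [-0.29, 1.99], [-1.47, 1.44], [0.14, 2.54], [-1.03, 4.17], [0.13, 1.85], [-2.86, 2.86]. Speed limits (rad/s): [2.39, 2.39, 3.01, 3.01, 3.14, 3.14, 3.14].

## Interface

Orientations are given as a unit quaternion [w, x, y, z].
In Python, from cell import arm gives the robot as it stands. The module is installed in compiled form; this text tells all that it offers.
- The arm moves only by the tool play_rows, never from a script. Its argument "plan" is a list of rows, each a list of 7 numbers: the shift along the world's x, y, z as a fraction of full scale, then the turn, a rotation vector about the world's x, y, z as a fraction of full scale, then the gripper command: -1 is fully open, 1 is shut, values between are in proportion. A call has exactly 10 rows; each row is the pose to reach, as a shift and turn from the pose commanded when the call began, turning the shorter way round; what a row does not reach only later rows make up. Full scale, the value 1, is 15 cm for a shift and 180 degrees for a turn. A row lasts 1/10 s, in which the tool goes at most 50 mm and 8.59 degrees, less where a joint would pass 70% of its speed; a pose out of reach is approached as far as the arm can. A call with a number of a shift or a turn outside -1 to 1 is refused whole. A call with a gripper value outside its range is refused whole. The fingers move at their own pace and stop on an object; "grip_force" is the grip in N (left out, the last holds). Time passes only in rows, so rows that repeat a pose let the fingers close, or fill a call up. It gives the time, the measured TCP pose, the force, the opening and the grip force at its end, in the units of the state.
- arm.sense(): the state, without advancing time (a new reading comes with each control period).
- arm.get_image(name): name is "scene" or "top"; returns a dict with "pixels" (420x560x3 uint8, red, green, blue), "camera_matrix" (3x3 intrinsics, pixels), "origin" and "rotation" of the camera in the world. Camera axes: x right, y down, z forward; pixel columns grow to the right and rows downward; lengths in m; the calibration is good to about 2 mm. A picture is of the moment at which its call begins. There is no depth.
- arm.hand_in(): hands the job in; it is judged then, once.
The state is a dict: "t": time; "q": joint angles; "joint_vel": joint speeds; "effort": joint torques, N m; "eef_pos": TCP position; "ee_rot": TCP orientation; "ft_force": force on the tool from outside, world axes, zero at the start; "wrist_torque": the same for the moment, N m; "gripper_width": finger opening in m; "grasp_force": force on a finger pad.
Only numpy, scipy, OpenCV 4.12 (cv2) and the standard library are available. Lean on these libraries where they do the work, as an engineer would, in place of code of your own. Each camera call takes 0.05 s, during which the arm holds its last target. There are 200 camera calls.

## Task

Clear the marble dough board for the next naan: with your fingertips on top of the rolling pin, roll it away from you along the board's two rails and bring it to rest lying squarely across both of them, about 3 cm short of the rails' far ends. Keep it rolling under control: do not grip it, lift it, shove it from low down or let it run off, and leave the things standing and lying around the board where they are. When it lies still, take your hand clear.

Things in the scene. Friction and masses are not known exactly. Their poses are not given: they have to be found in the camera images.
- board: Dough board, fixed: a marble slab in a wooden tray, 260 mm (its x, pointing away from the robot) by 270 mm (its y). Origin under its centre, on the tiles. Two wooden rails 25 mm wide, centrelines 122.5 mm either side of the middle, run its whole length (x -130 to +130 mm), tops 30 mm above the tiles, 10 mm above the marble. The ends are open: nothing stops a pin there.
- rail_ends (a point): The point midway between the far ends of the two rails, at the height of their tops; axes as the board's. The pin's axis should finish about 30 mm before it (x = -30 mm), parallel to y.
- pin: Wooden rolling pin, 0.5 to 0.8 kg, lying across the rails. Barrel a cylinder 60 mm thick, 300 mm long, plus a 78 mm handle at each end. Origin on its axis at mid-length, 60 mm above the tiles (top 90 mm); y is the long axis, z starts upward and turns as it rolls. It moves half as far as a fingertip dragging its top. Dry wood, friction about 0.6; left alone at 50 mm/s it stops within 10 mm.
- jar: Empty glass jar with an aluminium twist cap, 76 mm in diameter, 120 mm tall, standing beyond the board's far end. Its origin is the centre of its underside, on the tiles. Loose; to be left alone.
- dredger: Steel flour dredger, a plain can with a domed top and a thin side handle, 70 mm in diameter, 106 mm tall, standing beyond the board's far end. Its origin is the centre of its underside, on the tiles. Loose; to be left alone.
- katori: Small steel bowl, 90 mm across the rim, 40 mm tall, standing beyond the board's far end. Its origin is the centre of its underside, on the tiles. Loose; to be left alone.
- ladle: Steel ladle lying on the tiles to the left of the board, bowl 84 mm across and 32 mm high, 292 mm long overall, handle towards -x of its frame. Origin under the centre of its bowl, on the tiles. Loose; to be left alone.
- scoop: Yellow plastic flour scoop lying on the tiles to the right of the board, 64 mm wide, 45 mm high, 210 mm long, handle towards -x of its frame. Origin on its underside 25 mm in front of the back of its pan. Loose; to be left alone.
- lid: Small aluminium lid resting flat on the tiles close to the right side of the board, 100 mm in diameter, 24 mm high with its little knob; the pin's handle passes over it with room to spare. Its origin is the centre of its underside, on the tiles. Loose; to be left alone.
- brush: Wooden brush lying on the tiles to the left of the board, handle towards -x of its frame, under 40 mm high. Origin on its underside. Loose; to be left alone.

How it is judged:
By the outcome, as a careful person would: the job done as asked, in the order asked, and still so for the second after the job is handed in, with the robot touching nothing.
It also fails if it takes over 48 s, if anything falls off the work surface, if the arm or the gripper's body presses on something with over 40 N, if the wrist force passes 120 N, or if a joint passes its speed limit or range.

## Working session

There is one attempt and no reset: what is moved stays moved. The work goes in short steps, Python scripts to look and compute and a tool call to move; the robot and the scene stay as the last step left them, time stands still between calls to the robot, and variables do not carry over. Pictures are saved under pics/ and viewed, at most 10 in all, crops included, and the job is handed in when it is done.

Besides the shell and the picture viewer there is one more tool, called after ">>>" as name(argument=value, ...) on one line, values as JSON. play_rows: Moves the arm, as the interface text tells. Shift numbers are shares of 15 cm and turn numbers shares of 180 degrees, none past 1 either way. Its arguments: {"type":"object","properties":{"plan":{"type":"array","items":{"type":"array","items":{"type":"number"}}},"grip_force":{"type":"number"}},"required":["plan"]}

```bash
mkdir -p pics; python3 - <<'E'
from cell import arm
import cv2,numpy as np
s=arm.sense();print(s['t'],s['eef_pos'],s['ee_rot'],s['gripper_width'],s['ft_force'])
for n in('scene','top'):
    d=arm.get_image(n);cv2.imwrite(f'pics/{n}0.png',d['pixels'][:,:,::-1])
    np.savez(f'{n}0.npz',**d);print(n,d['camera_matrix'].tolist(),d['origin'],d['rotation'].tolist())
E
```

```text
0.0 [0.14413216 0.60775108 0.30181887] [-3.90590699e-05  1.16130382e-01  9.93233638e-01 -8.20109154e-04] 0.08779299511655503 [ 0.37183704 -0.20855404 -0.43974596]
scene [[484.1911959823776, 0.0, 281.95753693421335], [0.0, 484.1911959823776, 214.08744029004347], [0.0, 0.0, 1.0]] [0.9864213  0.61687729 0.87363103] [-0.10736389579543786, 0.2773554291967854, 0.8950452764705599, -0.3323265154068096]
top [[457.6262580368685, 0.0, 281.41350713691656], [0.0, 457.6262580368685, 211.2527481427352], [0.0, 0.0, 1.0]] [0.40975499 0.04145986 1.15767029] [-0.048943412795735206, 0.7100209277781377, -0.7005302801381793, 0.05226998249954281]
```

View pics/top0.png

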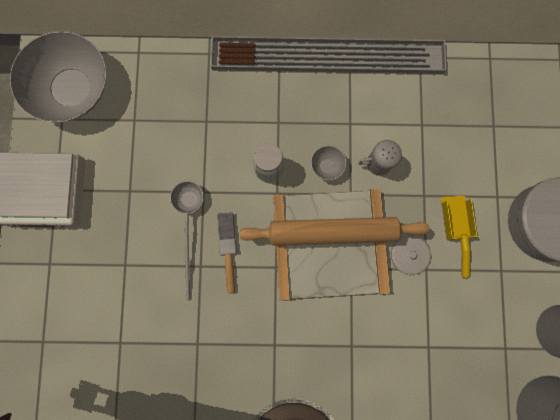

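View pics/scene0.png

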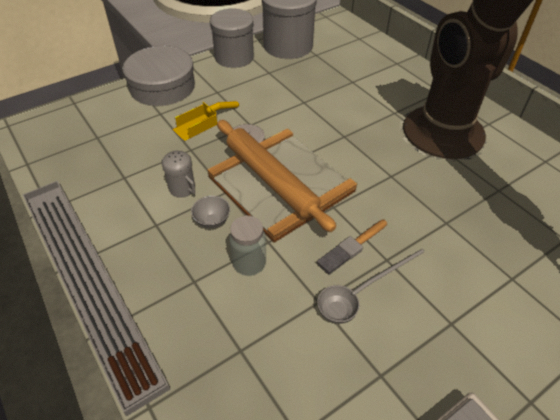

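The top view shows the rails as orange strips, the left from about (280,195) to (283,299) and the right from (376,190) to (383,293). The pin lies across them, from about (242,234) to (428,229). The jar (267,160), katori (329,164) and dredger (386,155) stand past the far end. Next I'll measure the rails and the pin.

```bash
cat > h.py <<'E'
import numpy as np,cv2
from scipy.spatial.transform import Rotation as R
def rot(d): 
    q=np.array(d['rotation']); return R.from_quat(q[[1,2,3,0]]).as_matrix()
def cast(d,uv,z):
    uv=np.atleast_2d(np.asarray(uv,float)); r=np.c_[uv,np.ones(len(uv))]@np.linalg.inv(d['camera_matrix']).T@rot(d).T
    o=np.array(d['origin']); return o+r*((z-o[2])/r[:,2])[:,None]
def wood(d):
    h=cv2.cvtColor(d['pixels'],cv2.COLOR_RGB2HSV); return cv2.inRange(h,(5,110,60),(19,255,255))
def pin(d,c0=290,c1=372):
    m=wood(d)
    # barrel silhouette edges per column between rails -> rays, axis z=.06
    E=[[],[]]
    for c in range(c0,c1):
        r=np.flatnonzero(m[200-45:270,c])+155
        if len(r)>5: E[0].append((c,r.min()-.5)); E[1].append((c,r.max()+.5))
    o=np.array(d['origin']); N=[]
    for e in E:   # tangent plane through camera and edge line
        v,u,x,y=cv2.fitLine(np.float32(e),cv2.DIST_HUBER,0,.01,.01).ravel()
        p=cast(d,[(x,y),(x+40*v,y+40*u)],.06)-o; n=np.cross(p[0],p[1]); N.append(n/np.linalg.norm(n))
    if N[0]@N[1]<0:N[1]=-N[1]
    n=N[0]+N[1]   # bisecting plane contains axis
    return lambda y: o[0]-(n[1]*(y-o[1])+n[2]*(.06-o[2]))/n[0]
E
python3 - <<'E'
from h import *
d=dict(np.load('top0.npz'));m=wood(d)
cv2.imwrite('pics/m.png',cv2.resize(np.hstack([m[170:310,230:440],cv2.cvtColor(d['pixels'],cv2.COLOR_RGB2GRAY)[170:310,230:440]]),None,fx=1.9,fy=1.9))
c=np.load('top0.npz');f=pin(d)
print('pin x at y=+-.12,0:',f(.13),f(0),f(-.13))
# rails: rows away from the pin
for nm,a,b in(('L',270,292),('R',366,392)):
    P=[]
    rows=np.flatnonzero(m[180:305,a:b].sum(1)>255*6)+180
    for r in list(range(200,212))+list(range(252,288)):
        k=np.flatnonzero(m[r,a:b])+a
        if len(k)>4:P.append(((k.min()+k.max())/2,r,len(k)))
    P=np.array(P);W=cast(d,P[:,:2],.03);k=np.polyfit(W[:,0],W[:,1],1)
    mid=[np.interp(rr,P[:,1],P[:,0]) for rr in(rows.min(),rows.max())]
    print(nm,rows.min(),rows.max(),'width',np.median(P[:,2]),'slope',k, cast(d,[(mid[0],rows.min()-.5),(mid[1],rows.max()+.5)],.03).round(4).tolist())
E
```

```text
pin x at y=+-.12,0: 0.5114978400808172 0.5178571070643702 0.5242163740479232
L 195 299 width 10.0 slope [0.07455925 0.00094314] [[0.6147, 0.0451, 0.03], [0.3566, 0.0293, 0.03]]
R 190 293 width 11.0 slope [ 0.07315147 -0.24287699] [[0.6309, -0.1995, 0.03], [0.374, -0.2147, 0.03]]
```

View pics/m.png

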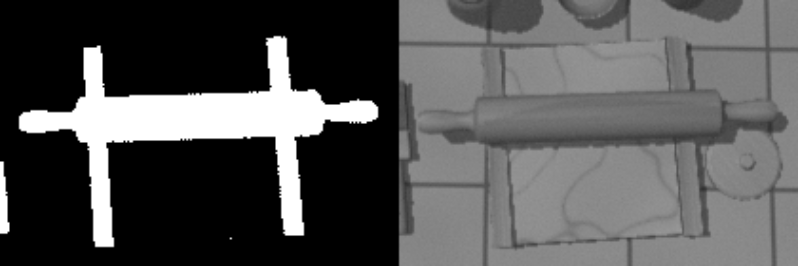

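>>> play_rows(plan=[[0.1,-0.1,0,0,0,0.005,-1],[0.2,-0.2,0,0,0,0.01,-1],[0.3,-0.3,0,0,0,0.015,-1],[0.4,-0.4,0,0,0,0.02,-1],[0.5,-0.5,0,0,0,0.025,-1],[0.6,-0.6,0,0,0,0.03,-1],[0.7,-0.7,0,0,0,0.035,-1],[0.8,-0.8,0,0,0,0.04,-1],[0.9,-0.9,0,0,0,0.045,-1],[1,-1,0,0,0,0.05,-1]])

```text
t: 1.1
eef_pos: [0.2947, 0.4573, 0.3023]
ee_rot: [-0.0, 0.038, 0.999, -0.0]
ft_force: [0.4, -0.6, -0.5]
gripper_width: 0.0879
grasp_force: 0.0
```

>>> play_rows(plan=[[0.1,-0.1,0,0,0,0.004,-1],[0.2,-0.2,0,0,0,0.008,-1],[0.3,-0.3,0,0,0,0.012,-1],[0.4,-0.4,0,0,0,0.016,-1],[0.5,-0.5,0,0,0,0.02,-1],[0.6,-0.6,0,0,0,0.024,-1],[0.7,-0.7,0,0,0,0.028,-1],[0.8,-0.8,0,0,0,0.032,-1],[0.9,-0.9,0,0,0,0.036,-1],[1,-1,0,0,0,0.04,-1]])

```text
t: 2.1
eef_pos: [0.4446, 0.3073, 0.3024]
ee_rot: [-0.0, -0.025, 1.0, -0.0]
ft_force: [-0.3, -0.4, 0.5]
gripper_width: 0.0879
grasp_force: 0.0
```

>>> play_rows(plan=[[0.04,-0.1,0,0,0,0,-1],[0.08,-0.2,0,0,0,0,-1],[0.12,-0.3,0,0,0,0,-1],[0.16,-0.4,0,0,0,0,-1],[0.2,-0.5,0,0,0,0,-1],[0.24,-0.6,0,0,0,0,-1],[0.28,-0.7,0,0,0,0,-1],[0.32,-0.8,0,0,0,0,-1],[0.36,-0.9,0,0,0,0,-1],[0.4,-1,0,0,0,0,-1]])

```text
t: 3.1
eef_pos: [0.5042, 0.1574, 0.3024]
ee_rot: [-0.0, -0.025, 1.0, -0.0]
ft_force: [0.0, 0.5, 0.0]
gripper_width: 0.0878
grasp_force: 0.0
```

>>> play_rows(plan=[[0,-0.1,0,0,0,0,-1],[0,-0.2,0,0,0,0,-1],[0,-0.3,0,0,0,0,-1],[0,-0.4,0,0,0,0,-1],[0,-0.5,0,0,0,0,-1],[0,-0.6,0,0,0,0,-1],[0,-0.7,0,0,0,0,-1],[0,-0.8,0,0,0,0,-1],[0,-0.9,0,0,0,0,-1],[0,-1,0,0,0,0,-1]])

```text
t: 4.1
eef_pos: [0.504, 0.0069, 0.3027]
ee_rot: [0.0, -0.025, 1.0, 0.0]
ft_force: [-0.0, -0.4, -0.1]
gripper_width: 0.0876
grasp_force: 0.0
```

>>> play_rows(plan=[[0,-0.1,-0.05,0,0,0,-1],[0,-0.2,-0.1,0,0,0,-1],[0,-0.3,-0.2,0,0,0,-1],[0,-0.4,-0.3,0,0,0,-1],[0,-0.5,-0.4,0,0,0,-1],[0,-0.58,-0.5,0,0,0,-1],[0,-0.6,-0.6,0,0,0,-1],[0,-0.61,-0.65,0,0,0,-1],[0,-0.61,-0.7,0,0,0,-1],[0,-0.61,-0.7,0,0,0,-1]])

```text
t: 5.1
eef_pos: [0.5039, -0.0831, 0.197]
ee_rot: [-0.001, -0.025, 1.0, 0.0]
ft_force: [-0.5, -0.2, 0.5]
gripper_width: 0.0878
grasp_force: 0.0
```

```bash
cat > st.py <<'E'
from h import *; from cell import arm
s=arm.sense();q=s['ee_rot'];M=R.from_quat(np.r_[q[1:],q[0]]).as_matrix()
print(s['t'],np.round(s['eef_pos'],4),'yaw',round(float(np.arctan2(-M[0,1],M[1,1])),4),'tool z',M[:,2].round(3),'F',np.round(s['ft_force'],1))
E
python3 - <<'E'
import st
from h import *; from cell import arm
d=arm.get_image('scene');p=d['pixels'];cv2.imwrite('pics/s1.png',p[:,:,::-1])
np.savez('scene1.npz',**d)
# scene cam check: handle end points and rail far ends projected from the top estimate
C=d['camera_matrix'];Rm=rot(d)
for w in [(.5217,-.082,.09),(.6147,.0451,.03),(.6309,-.1995,.03)]:
    u=C@(Rm.T@(np.array(w)-d['origin']));print(w,(u[:2]/u[2]).round(1))
E
```

```text
5.1 [ 0.5039 -0.0831  0.197 ] yaw 0.0504 tool z [-0.001  0.    -1.   ] F [-0.5 -0.2  0.5]
(0.5217, -0.082, 0.09) [273.3 162.5]
(0.6147, 0.0451, 0.03) [270.6 230.4]
(0.6309, -0.1995, 0.03) [210.8 170.2]
```

View pics/s1.png

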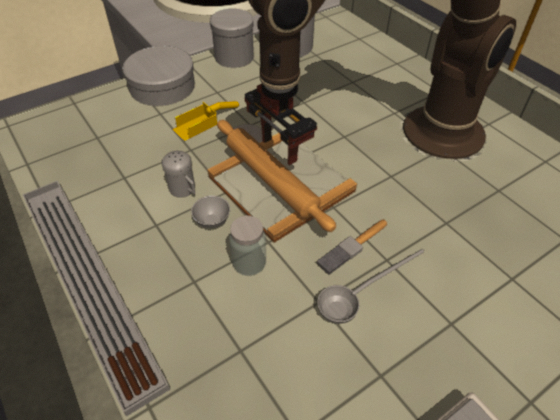

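The scene view shows the open fingers just behind and above the pin, near (285,140), parallel to it. Next I'll come down with the tips slightly behind the top line and press lightly.

>>> play_rows(plan=[[0.03,0,0,0,0,0,-1],[0.067,0,-0.03,0,0,0,-1],[0.067,0,-0.08,0,0,0,-1],[0.067,0,-0.12,0,0,0,-1],[0.067,0,-0.15,0,0,0,-1],[0.067,0,-0.165,0,0,0,-1],[0.067,0,-0.175,0,0,0,-1],[0.067,0,-0.185,0,0,0,-1],[0.067,0,-0.19,0,0,0,-1],[0.067,0,-0.19,0,0,0,-1]])

```text
t: 6.15
eef_pos: [0.5152, -0.0834, 0.1701]
ee_rot: [0.001, -0.025, 1.0, 0.0]
ft_force: [-0.7, -0.1, 4.8]
gripper_width: 0.0878
grasp_force: 2.8
```

>>> play_rows(plan=[[0.01,0,-0.01,0,0,0,-1],[0.03,0.002,-0.012,0,0,0,-1],[0.06,0.004,-0.012,0,0,0,-1],[0.09,0.006,-0.012,0,0,0,-1],[0.12,0.008,-0.012,0,0,0,-1],[0.15,0.01,-0.012,0,0,0,-1],[0.18,0.011,-0.012,0,0,0,-1],[0.195,0.012,-0.012,0,0,0,-1],[0.2,0.012,-0.012,0,0,0,-1],[0.2,0.012,-0.012,0,0,0,-1]])

```text
t: 7.15
eef_pos: [0.5467, -0.0818, 0.1699]
ee_rot: [0.003, -0.025, 1.0, -0.0]
ft_force: [0.5, 0.2, 14.2]
gripper_width: 0.088
grasp_force: 7.8
```

```bash
cat > look.py <<'E'
from h import *; from cell import arm; import st,sys
d=arm.get_image('top');np.savez('t_last.npz',**d)
m=wood(d);n,L,S,_=cv2.connectedComponentsWithStats(m[:, 225:440])
# handles: mean row in columns left of 262 / right of 405 (outside rails), within pin band
o=[]
for a,b in((243,262),(406,426)):
    r,c=np.nonzero(m[180:248,a:b]); o.append((c.mean()+a,r.mean()+180))
W=cast(d,o,.06); print('handles',W[:,:2].round(4).tolist(),'yaw',round(float(np.arctan2(-(W[0,0]-W[1,0]),W[0,1]-W[1,1])),4),'x mid',W[:,0].mean().round(4))
E
python3 look.py; python3 - <<'E'
from h import *
d=dict(np.load('top0.npz'));m=wood(d);o=[]
for a,b in((243,262),(406,426)):
    r,c=np.nonzero(m[180:248,a:b]); o.append((c.mean()+a,r.mean()+180))
W=cast(d,o,.06); print('start',W[:,:2].round(4).tolist(),'yaw',np.arctan2(-(W[0,0]-W[1,0]),W[0,1]-W[1,1]))
E
```

```text
7.15 [ 0.5467 -0.0818  0.1699] yaw 0.0499 tool z [ 0.006 -0.    -1.   ] F [ 0.5  0.2 14.2]
handles [[0.5297, 0.1087], [0.548, -0.2886]] yaw 0.046 x mid 0.5388
start [[0.5131, 0.1081], [0.5309, -0.288]] yaw 0.0449068452836495
```

>>> play_rows(plan=[[0,0,0.03,0,0,0,-1],[0,0,0.08,0,0,0,-1],[-0.04,0.14,0.08,0,0,0,-1],[-0.08,0.3,0.08,0,0,0,-1],[-0.12,0.45,0.08,0,0,0,-1],[-0.145,0.55,0.08,0,0,0,-1],[-0.145,0.57,0.05,0,0,0,-1],[-0.145,0.57,0.025,0,0,0,-1],[-0.145,0.57,0.01,0,0,0,-1],[-0.145,0.57,0,0,0,0,-1]])

```text
t: 8.2
eef_pos: [0.5246, 0.0037, 0.1692]
ee_rot: [0.002, -0.025, 1.0, 0.001]
ft_force: [-1.7, 5.2, 27.3]
gripper_width: 0.0878
grasp_force: 13.4
```

>>> play_rows(plan=[[0.01,0,0,0,0,0,-1],[0.03,0.002,0,0,0,0.001,-1],[0.06,0.004,0,0,0,0.002,-1],[0.09,0.006,0,0,0,0.004,-1],[0.12,0.008,0,0,0,0.006,-1],[0.15,0.01,0,0,0,0.008,-1],[0.18,0.012,0,0,0,0.01,-1],[0.2,0.013,0,0,0,0.012,-1],[0.207,0.013,0,0,0,0.013,-1],[0.207,0.013,0,0,0,0.013,-1]])

```text
t: 9.2
eef_pos: [0.5564, 0.0052, 0.1699]
ee_rot: [0.003, -0.044, 0.999, 0.001]
ft_force: [0.0, 3.5, 18.0]
gripper_width: 0.0879
grasp_force: 9.2
```

```bash
python3 look.py
```

```text
9.2 [0.5564 0.0052 0.1699] yaw 0.0882 tool z [ 0.006  0.002 -1.   ] F [ 0.   3.5 18. ]
handles [[0.5468, 0.1155], [0.5648, -0.2887]] yaw 0.0444 x mid 0.5558
```

```bash
python3 - <<'E'
from h import *
d=dict(np.load('t_last.npz'));cv2.imwrite('pics/c2.png',cv2.resize(d['pixels'][175:310,225:440,::-1],None,fx=3.7,fy=3.7,interpolation=cv2.INTER_CUBIC))
d=dict(np.load('top0.npz'));m=wood(d)
# edges of each rail separately, in world at top height
for nm,a,b in(('L',270,292),('R',366,392)):
  for f,n in((np.min,'left edge'),(np.max,'right edge')):
    P=[]
    for r in list(range(198,212))+list(range(250,292)):
        k=np.flatnonzero(m[r,a:b])+a
        if len(k)>4:P.append((f(k),r))
    W=cast(d,P,.03); print(nm,n,np.polyfit(W[:,0],W[:,1],1).round(4))
E
```

```text
L left edge [0.0743 0.0121]
L right edge [ 0.0721 -0.009 ]
R left edge [ 0.0745 -0.2316]
R right edge [ 0.0737 -0.255 ]
```

View pics/c2.png

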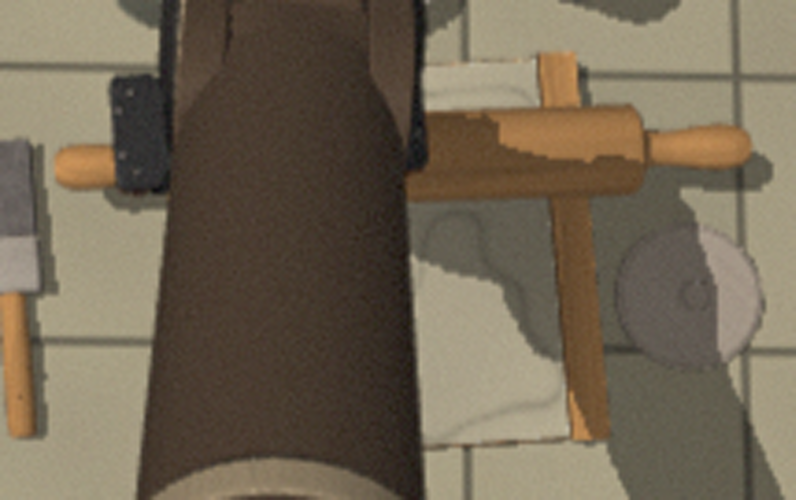

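The pin rolls cleanly, about 17 mm per stroke, but sits about 1.5° off square to the rails. The crop shows the hand over the left of the pin, with both handles clear. I'll try one firm straddling twist at the left rail, then carry on.

>>> play_rows(plan=[[0,0,0.03,0,0,0,-1],[0,0,0.06,0,0,0,-1],[-0.02,0.04,0.06,0,0,-0.008,-1],[-0.034,0.073,0.06,0,0,-0.014,-1],[-0.034,0.073,0.03,0,0,-0.014,-1],[-0.034,0.073,0.01,0,0,-0.014,-1],[-0.034,0.073,0,0,0,-0.014,-1],[-0.034,0.073,-0.008,0,0,-0.014,-1],[-0.034,0.073,-0.014,0,0,-0.014,-1],[-0.034,0.073,-0.014,0,0,-0.014,-1]])

```text
t: 10.25
eef_pos: [0.5526, 0.0171, 0.1693]
ee_rot: [0.005, -0.024, 1.0, 0.001]
ft_force: [-0.9, 2.9, 29.8]
gripper_width: 0.0875
grasp_force: 15.6
```

>>> play_rows(plan=[[0,0,0,0,0,0.002,-1],[0.001,0,0,0,0,0.004,-1],[0.003,0,0,0,0,0.007,-1],[0.004,0,0,0,0,0.01,-1],[0.006,0,0,0,0,0.013,-1],[0.008,0,0,0,0,0.016,-1],[0.009,0,0,0,0,0.019,-1],[0.01,0,0,0,0,0.02,-1],[0.01,0,0,0,0,0.02,-1],[0.01,0,0,0,0,0.02,-1]])

```text
t: 11.25
eef_pos: [0.554, 0.0171, 0.1693]
ee_rot: [0.005, -0.055, 0.998, 0.0]
ft_force: [-0.5, 2.5, 30.1]
gripper_width: 0.0879
grasp_force: 15.4
```

```bash
python3 look.py; python3 -c "
from cell import arm;print(arm.sense()['wrist_torque'])
from h import *
d=dict(np.load('t_last.npz'));f=pin(d,345,370);print('right barrel x at -.2,-.12',f(-.2),f(-.12))"
```

```text
11.25 [0.554  0.0171 0.1693] yaw 0.1106 tool z [ 0.01   0.001 -1.   ] F [-0.5  2.5 30.1]
handles [[0.5504, 0.1226], [0.569, -0.2888]] yaw 0.0452 x mid 0.5597
[-0.59346047 -0.0330277  -0.06225866]
right barrel x at -.2,-.12 0.5634675319792808 0.5623614392680021
```

>>> play_rows(plan=[[0,0,0.03,0,0,0,-1],[0,0,0.08,0,0,0,-1],[-0.005,-0.14,0.09,0,0,-0.006,-1],[-0.01,-0.3,0.09,0,0,-0.012,-1],[-0.02,-0.46,0.09,0,0,-0.018,-1],[-0.027,-0.6,0.09,0,0,-0.02,-1],[-0.027,-0.65,0.08,0,0,-0.02,-1],[-0.027,-0.65,0.05,0,0,-0.02,-1],[-0.027,-0.65,0.05,0,0,-0.02,-1],[-0.027,-0.65,0.05,0,0,-0.02,-1]])

```text
t: 12.3
eef_pos: [0.5458, -0.0793, 0.1723]
ee_rot: [-0.0, -0.024, 1.0, 0.0]
ft_force: [-0.0, 0.1, 0.5]
gripper_width: 0.0881
grasp_force: 0.0
```

```bash
python3 look.py; python3 - <<'E'
from h import *
d=dict(np.load('t_last.npz'));cv2.imwrite('pics/c3.png',cv2.resize(d['pixels'][175:310,225:440,::-1],None,fx=3.7,fy=3.7,interpolation=cv2.INTER_CUBIC))
E
```

```text
12.3 [ 0.5458 -0.0793  0.1723] yaw 0.0486 tool z [-0.001  0.001 -1.   ] F [-0.   0.1  0.5]
handles [[0.5483, 0.109], [0.5666, -0.2888]] yaw 0.0458 x mid 0.5575
```

View pics/c3.png

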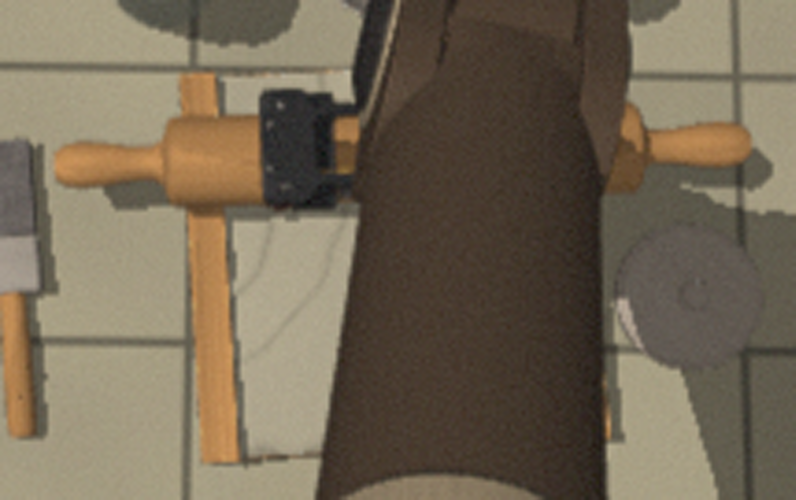

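>>> play_rows(plan=[[0.013,0,0,0,0,0,-1],[0.013,0,-0.015,0,0,0,-1],[0.013,0,-0.025,0,0,0,-1],[0.013,0,-0.032,0,0,0,-1],[0.03,0.001,-0.032,0,0,0,-1],[0.055,0.002,-0.032,0,0,0,-1],[0.08,0.003,-0.032,0,0,0,-1],[0.105,0.004,-0.032,0,0,0,-1],[0.13,0.006,-0.032,0,0,0,-1],[0.155,0.007,-0.032,0,0,0,-1]])

```text
t: 13.35
eef_pos: [0.5711, -0.0791, 0.17]
ee_rot: [0.002, -0.024, 1.0, 0.0]
ft_force: [-0.1, 0.8, 14.7]
gripper_width: 0.0874
grasp_force: 6.9
```

>>> play_rows(plan=[[0.025,0.001,0,0,0,0,-1],[0.05,0.002,0,0,0,0,-1],[0.07,0.003,0,0,0,0,-1],[0.085,0.004,0,0,0,0,-1],[0.09,0.004,0,0,0,0,-1],[0.09,0.004,0,0,0,0,-1],[0.09,0.004,0,0,0,0,-1],[0.09,0.004,0,0,0,0,-1],[0.09,0.004,0.02,0,0,0,-1],[0.09,0.004,0.06,0,0,0,-1]])

```text
t: 14.35
eef_pos: [0.5823, -0.0789, 0.1767]
ee_rot: [-0.001, -0.023, 1.0, 0.0]
ft_force: [-0.2, 0.1, -0.1]
gripper_width: 0.0877
grasp_force: 0.0
```

```bash
python3 look.py
```

```text
14.35 [ 0.5823 -0.0789  0.1767] yaw 0.047 tool z [-0.001  0.    -1.   ] F [-0.2  0.1 -0.1]
handles [[0.566, 0.1097], [0.5843, -0.289]] yaw 0.0458 x mid 0.5752
```

>>> play_rows(plan=[[0,0,0.02,0,0,0,-1],[-0.05,0,0.02,0,0,0,-1],[-0.1,0,0.02,0,0,0,-1],[-0.109,0,0.01,0,0,0,-1],[-0.109,0,-0.01,0,0,0,-1],[-0.109,0,-0.03,0,0,0,-1],[-0.109,0,-0.045,0,0,0,-1],[-0.109,0,-0.055,0,0,0,-1],[-0.109,0,-0.06,0,0,0,-1],[-0.109,0,-0.06,0,0,0,-1]])

```text
t: 15.4
eef_pos: [0.5684, -0.0789, 0.1699]
ee_rot: [0.002, -0.024, 1.0, 0.0]
ft_force: [0.0, 0.7, 14.2]
gripper_width: 0.088
grasp_force: 6.7
```

>>> play_rows(plan=[[0.01,0,0,0,0,0,-1],[0.03,0.002,0,0,0,0,-1],[0.06,0.003,0,0,0,0,-1],[0.09,0.005,0,0,0,0,-1],[0.12,0.006,0,0,0,0,-1],[0.15,0.007,0,0,0,0,-1],[0.18,0.008,0,0,0,0,-1],[0.205,0.009,0,0,0,0,-1],[0.225,0.01,0,0,0,0,-1],[0.235,0.01,0,0,0,0,-1]])

```text
t: 16.4
eef_pos: [0.6037, -0.0772, 0.1699]
ee_rot: [0.002, -0.024, 1.0, 0.0]
ft_force: [0.8, 1.7, 13.6]
gripper_width: 0.088
grasp_force: 6.6
```

>>> play_rows(plan=[[0,0,0,0,0,0,-1],[0,0,0,0,0,0,-1],[0,0,0,0,0,0,-1],[0,0,0.01,0,0,0,-1],[0,0,0.03,0,0,0,-1],[0,0,0.08,0,0,0,-1],[0,0,0.15,0,0,0,-1],[0,0,0.3,0,0,0,-1],[0,0,0.45,0,0,0,-1],[0,0,0.6,0,0,0,-1]])

```text
t: 17.4
eef_pos: [0.6015, -0.0777, 0.2594]
ee_rot: [0.0, -0.023, 1.0, -0.0]
ft_force: [0.1, 0.2, 0.6]
gripper_width: 0.0881
grasp_force: 0.0
```

```bash
python3 look.py
```

```text
17.4 [ 0.6015 -0.0777  0.2594] yaw 0.0466 tool z [ 0. -0. -1.] F [0.1 0.2 0.6]
handles [[0.5842, 0.1098], [0.6025, -0.2892]] yaw 0.0456 x mid 0.5934
```

>>> play_rows(plan=[[-0.1,0,0.05,0,0,0,-1],[-0.2,0,0.1,0,0,0,-1],[-0.3,0.1,0.15,0,0,0,-1],[-0.4,0.2,0.2,0,0,0,-1],[-0.5,0.3,0.25,0,0,0,-1],[-0.6,0.4,0.3,0,0,0,-1],[-0.7,0.5,0.3,0,0,0,-1],[-0.8,0.6,0.3,0,0,0,-1],[-0.9,0.8,0.3,0,0,0,-1],[-1,1,0.3,0,0,0,-1]])

```text
t: 18.45
eef_pos: [0.4509, 0.0729, 0.3035]
ee_rot: [0.0, -0.023, 1.0, 0.0]
ft_force: [0.3, 0.5, 0.9]
gripper_width: 0.0876
grasp_force: 0.0
```

>>> play_rows(plan=[[0,0.1,0,0,0,0,-1],[0,0.2,0,0,0,0,-1],[0,0.3,0,0,0,0,-1],[0,0.4,0,0,0,0,-1],[0,0.5,0,0,0,0,-1],[0,0.6,0,0,0,0,-1],[0,0.7,0,0,0,0,-1],[0,0.8,0,0,0,0,-1],[0,0.9,0,0,0,0,-1],[0,1,0,0,0,0,-1]])

```text
t: 19.45
eef_pos: [0.4515, 0.2237, 0.3029]
ee_rot: [-0.0, -0.023, 1.0, -0.0]
ft_force: [0.1, 0.7, -0.6]
gripper_width: 0.0876
grasp_force: 0.0
```

```bash
python3 look.py; python3 - <<'E'
from h import *
d=dict(np.load('t_last.npz'));m=wood(d)
E=[[],[]]
f=pin(d);print('barrel x',f(.05),f(-.079),f(-.2))
for a,b in((270,292),(366,392)):
    r=np.flatnonzero(m[180:305,a:b].sum(1)>255*6)+180;print(r.min(),r.max())
cv2.imwrite('pics/c4.png',cv2.resize(d['pixels'][130:310,170:490,::-1],None,fx=2.5,fy=2.5,interpolation=cv2.INTER_CUBIC))
E
```

```text
19.45 [0.4515 0.2237 0.3029] yaw 0.0468 tool z [-0. -0. -1.] F [ 0.1  0.7 -0.6]
handles [[0.5842, 0.1099], [0.6024, -0.289]] yaw 0.0456 x mid 0.5933
barrel x 0.5868544029744535 0.5927362558721327 0.5982533426986381
192 299
189 293
```

View pics/c4.png

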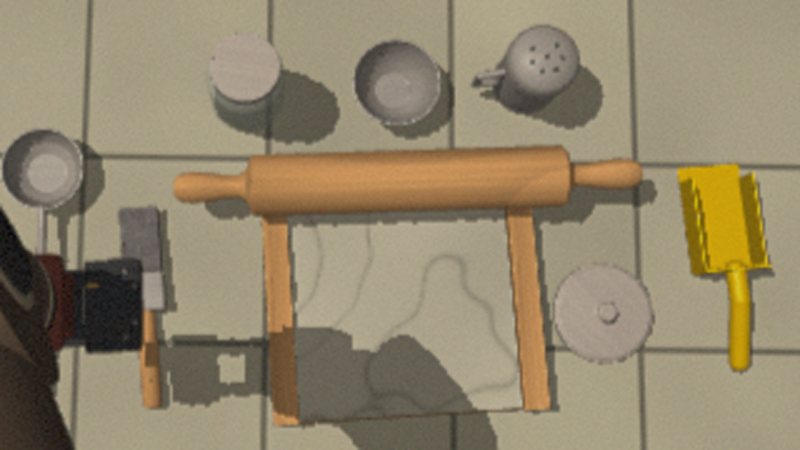

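The clear view shows the pin lying still across both rails, from about (175,187) to (640,173) in the crop. Its axis is about 30 mm short of the far ends, within about 1.5° of square. Everything around it is where it was, and the hand is well away.

```bash
python3 -c "from cell import arm;print(arm.hand_in())"
```

```text
the job is handed in; nothing more can be done
None
```

I rolled the pin along the rails to rest about 30 mm short of their far ends, about 1.4° off square (its starting skew, which one twist didn't fix), with nothing else visibly moved and the hand clear; the job is handed in, and no verdict came back.

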